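Open the fittings case and hold its lid

ROBOT

A 6-joint arm with a two-finger parallel gripper is mounted at the origin on a cart in front of the work surface, level with it; the furniture and walls round the work are solid. World frame = base frame: x ahead of the robot, y to its left, z up, the work surface at z = 0. Lengths are in mm, angles in rad, forces in N, time in s.
With the tool pointing down it reaches from about 300 to 775 mm from the base axis. Payload 14.6 kg.
Tool frame: the origin (TCP) lies between the finger pads; the fingertips stand 8 mm ahead of it and the grasp point (between the pads) lies 11 mm behind it; z points along the fingers, y is the direction in which the jaws open and shut (so a half turn about z gives the same grasp; the last joint's range is limited). The gripper opens to 94 mm and grips with 3 to 60 N. Pads are 16 mm wide; open, the fingers measure 119 mm over their backs; the gripper's body (75 mm by 177 mm) begins 78 mm behind the grasp point.
Start: joints at [-1.331, 0.3, 1.521, -0, 1.321, -0.067], TCP at [166.098, -524.31, 213.446] pointing down, gripper open.
Joint ranges: [-3.03, 3.03], [-0.79, 2.21], [0.23, 2.52], [-1.04, 4.18], [0, 3.07], [-2.55, 2.55]. Speed limits (rad/s): [2.22, 2.22, 2.57, 3.14, 3.14, 3.14].

INTERFACE

Orientations are given as [roll, pitch, yaw] about the fixed x, y, z axes, in that order (R = Rz(yaw) Ry(pitch) Rx(roll)).
In Python, from cell import manip gives the robot as it stands. The module is installed in compiled form; this text tells all that it offers.
- The arm moves only by the tool send_rows, never from a script. Its argument "series" is a list that holds one entry, the list of rows, each a list of 5 numbers: the opening, from 0 (shut) to 1 (fully open), then the shift along the tool's x, y, z in mm, then the turn about the tool's z in degrees. In form: [[[gripper, dx, dy, dz, roll], ...]]. A call has 1 to 10 rows; each row is the pose to reach, as a shift and turn from the pose commanded when the call began, along the tool's axes at that moment; what a row does not reach only later rows make up. A row lasts 1/10 s, in which the tool goes at most 50 mm and 8.59 degrees, less where a joint would pass 70% of its speed; a pose out of reach is approached as far as the arm can. A call with a gripper value outside its range is refused whole. The fingers move at their own pace and stop on an object; "newtons" is the grip in N (left out, the last holds). Time passes only in rows, so rows that repeat a pose let the fingers close. It gives the time, the measured TCP pose, the force and the opening at its end, in the units of the state.
- manip.read_state(): the state, without advancing time (a new reading comes with each control period).
- manip.camera(name): name is "scene" or "side" or "wrist"; returns a dict with "img" (400x640x3 uint8, red, green, blue), "vfov" (degrees; the focal length in pixels is half the picture's height over the tangent of half this angle, whatever the lens; pixels are square), "cx", "cy" (the principal point, pixels), "pose" (4x4, takes a point from camera to world coordinates); the wrist camera has in their place "T_tool_cam" (4x4, takes a point from camera to tool coordinates, whose origin is the TCP and whose axes are the flange's). Camera axes: x right, y down, z forward; pixel columns grow to the right and rows downward; lengths in mm; the calibration is good to about 2 mm. A picture is of the moment at which its call begins: read the wrist's pose just before it. There is no depth.
- manip.sign_off(): hands the job in, once; it reports no verdict.
Trained networks look in a picture, given as the dict that the camera call returned (one of the last four; its "shot" number tells which), for a name from the list of things; names that differ only in an ending like _2 or _b are one class to them, and where a whole thing is asked for, a point or a joint stands for the part that bears it (a point fixed in the world has none). Each returns a list of dicts, best first, with "conf" (0 to 1); they miss things now and then, are a little off and sometimes report something else, mostly with a low value. They report only what shows in the picture. A call takes as long as a camera call.
- manip.find_in(target, picture): "rect" ([left, top, width, height] in pixels, round what is visible of it).
- manip.silhouettes(target, picture): "pixels" (400x640 bool, what is visible of it) and "rect" ([left, top, width, height] in pixels, round what is visible of it).
The state is a dict: "clock": time; "joints": joint angles; "qd": joint speeds; "effort": joint torques, N m; "eef_pos": TCP position; "eef_rot": TCP orientation; "wrist_force": force on the tool from outside, world axes, zero at the start; "moment": the same for the moment, N m; "finger_gap": finger opening in mm.
Only numpy, scipy, OpenCV 4.12 (cv2) and the standard library are available. Lean on these libraries where they do the work, as an engineer would, in place of code of your own. Each camera call takes 0.05 s, during which the arm holds its last target. There are 200 camera calls.

TASK

I need both hands in the fittings case, so please open its lid by the bar on its front edge and keep holding it up for me. The worn catch does not always bite: first tug the lid with the cam lever and the catch knob still untouched to learn whether it is caught; if it is, flip the red cam lever over to unlock the catch, draw the catch knob all the way away from the lid, and then raise the lid. Finish with the lid wide open (at least 50 degrees) and still held by the gripper, since it falls shut when let go, and leave the loose things round the case where they are.

Things in the scene. Friction and masses are not known exactly. Their poses are not given: they have to be found in the camera images.
- fittings_case: the wooden case, fixed to the bench, 146 mm (its x) by 276 mm (its y), top 85 mm above the bench. Origin on the bench under the case, 5 mm toward its +y from the middle of its footprint; its -x side (front) looks roughly to the robot, z up. The lid covers y from -31 to +133 mm; the fixed deck with the catch and lever covers y from -143 to -31 mm
- lid (a joint): angle of the lid, rad: 0 shut, grows as the front edge rises, stops at 1.3. The lid weighs about 0.35 kg and falls shut when let go. When caught it has play of about 0.04 rad (7 mm at the bar) and then stops dead; when not caught it simply goes on rising. The catch is hidden inside: only a tug tells
- lid_bar (a point): middle of the steel pull bar on the lid's front edge: round, 10 mm thick, runs along the case's y, about 80 mm free length; 38 mm in front of the lid's edge and of the case (33 mm clear), 80 mm above the bench when shut. It rides with the lid, 184 mm from the hinge line
- lid_hinge (a point): point on the hinge line of the lid opposite the bar, at the far (+x) edge of the case, 80 mm above the bench; the line runs along the case's y
- catch (a joint): travel of the slide catch, m: 0 home, 0.026 fully drawn; grows toward the case's -y (away from the lid). Needs about 2 N and stays where it is left. Locked at home while the cam lever is not flipped. Drawn to its stop it always frees the lid
- catch_knob (a point): centre of the top of the brass catch knob, 20 mm across, standing 30 mm above the deck (its top 115 mm above the bench); starts 55 mm to the -y side of the case's origin and 35 mm to its -x side
- cam_lever (a joint): angle of the cam lever, rad: 0 leaning to the case's -x (locked), 1.1 leaning to its +x; the catch is unlocked beyond about 0.7. Needs about 2 N at the ball and stays where it is left
- lever_tip (a point): centre of the red ball, 20 mm across, at the lever's end, 58 mm from the pivot. The pivot lies 99 mm above the bench, 35 mm to the -x and 118 mm to the -y side of the case's origin; the lever swings in the case's x-z plane, 0.55 rad either side of upright
- sanding_block: loose cork sanding block 46x90x27 mm; bystander
- spool_clamp_1: loose wooden spool clamp, 35 mm across, 68 mm high, standing; bystander
- spool_clamp_2: a second such spool clamp; bystander
- pin_tin: loose round brass tin, 65 mm across, 28 mm high; bystander

How it is judged:
By the outcome, as a careful person would: the job done as asked, in the order asked, and still so for the second after the job is handed in, while the arm keeps its last pose, push and grip.
It also fails if it takes over 61 s, if anything falls off the work surface, if the arm or the gripper's body presses on something with over 40 N, if the wrist force passes 120 N, or if a joint passes its speed limit or range.

## Working session

There is one attempt and no reset: what is moved stays moved. The work goes in short steps, Python scripts to look and compute and a tool call to move; the robot and the scene stay as the last step left them, time stands still between calls to the robot, and variables do not carry over. Pictures are saved under pics/ and viewed, about 8 in all and at most 12, crops included, and the job is handed in when it is done.

Besides the shell and the picture viewer there is one more tool, called after "Call:" as name(argument=value, ...), one argument or row to a line, values as JSON. send_rows: Moves the arm, as the interface text tells. Its arguments: {"type":"object","properties":{"series":{"type":"array"},"newtons":{"type":"number"}},"required":["series"]}

```bash
mkdir -p pics
cat > h.py <<'E'
from cell import manip
import numpy as np, cv2
from scipy.spatial.transform import Rotation as R
def save(p,n): cv2.imwrite('pics/'+n,p['img'][:,:,::-1])
def ray(p,u,v,T=None):
    T=p['pose'] if T is None else T
    f=200/np.tan(np.radians(p['vfov'])/2)
    d=np.array([(u-p['cx'])/f,(v-p['cy'])/f,1.]); T=np.array(T)
    return T[:3,3],T[:3,:3]@d
def atz(p,u,v,z,T=None):
    o,d=ray(p,u,v,T); return o+d*(z-o[2])/d[2]
def proj(p,X,T=None):
    T=np.array(p['pose'] if T is None else T); f=200/np.tan(np.radians(p['vfov'])/2)
    c=T[:3,:3].T@(np.array(X)-T[:3,3]); return np.array([p['cx']+f*c[0]/c[2],p['cy']+f*c[1]/c[2]])
def tool():
    s=manip.read_state(); T=np.eye(4); T[:3,3]=s['eef_pos']; T[:3,:3]=R.from_euler('xyz',s['eef_rot']).as_matrix(); return T
E
python3 - <<'E'
from h import *
s=manip.read_state(); print(s)
P=[]
for n in('scene','side'):
    p=manip.camera(n);P.append(p); save(p,n+'.png'); print(n,p['vfov'],p['cx'],p['cy'],np.round(p['pose'],3).tolist())
    for t in('fittings_case','lid_bar','catch_knob','lever_tip','sanding_block','spool_clamp_1','pin_tin'):
        print(t,[(np.round(d['rect']).tolist(),round(d['conf'],2)) for d in manip.find_in(t,p)][:3])
cv2.imwrite('pics/a.png',np.hstack([p['img'][:,:,::-1] for p in P]) if 0 else P[0]['img'][:,:,::-1])
E
```

```text
{'clock': 0.0, 'joints': array([-1.33059058e+00,  3.00446419e-01,  1.52161068e+00, -2.59536944e-05,
        1.32070394e+00, -6.65685687e-02]), 'qd': array([-0.00154707, -0.00054897, -0.00079097, -0.00060553,  0.00283143,
        0.00051481]), 'effort': array([ 3.92881979e-03, -5.31799972e+01, -3.52734983e+01,  7.10188597e-02,
        2.44167808e-02, -1.38293476e-04]), 'eef_pos': array([ 166.03543706, -524.05931644,  212.8873448 ]), 'eef_rot': array([-3.14042518e+00, -5.26375868e-05,  3.06780722e-01]), 'wrist_force': array([-0.7687925 , -0.53811066,  0.38255743]), 'moment': array([ 0.00843571, -0.05070389, -0.01990285]), 'finger_gap': 94.23722514759585}
scene 49.096831885623565 314.8612014387168 199.64802129085746 [[-0.858, -0.205, 0.47, 49.212], [-0.513, 0.327, -0.794, 918.719], [0.009, -0.923, -0.385, 514.294], [0.0, 0.0, 0.0, 1.0]]
fittings_case [([246.0, 161.0, 104.0, 97.0], 0.65)]
lid_bar [([245.0, 188.0, 91.0, 39.0], 0.63), ([217.0, 256.0, 16.0, 34.0], 0.37)]
catch_knob [([320.0, 184.0, 6.0, 5.0], 0.61)]
lever_tip [([332.0, 158.0, 13.0, 23.0], 0.55)]
sanding_block [([285.0, 286.
[... 161 characters left out ...]
8.61792802651482 321.9307676415106 206.35706784330924 [[-0.902, -0.193, 0.388, 172.961], [-0.432, 0.347, -0.832, 910.189], [0.026, -0.918, -0.396, 497.394], [0.0, 0.0, 0.0, 1.0]]
fittings_case [([251.0, 163.0, 106.0, 106.0], 0.73)]
lid_bar [([251.0, 193.0, 102.0, 42.0], 0.95), ([228.0, 272.0, 23.0, 36.0], 0.72)]
catch_knob [([309.0, 301.0, 38.0, 47.0], 0.44), ([326.0, 186.0, 11.0, 13.0], 0.37)]
lever_tip [([342.0, 162.0, 13.0, 24.0], 0.7), ([253.0, 161.0, 105.0, 108.0], 0.48), ([253.0, 291.0, 38.0, 37.0], 0.28)]
sanding_block [([308.0, 300.0, 39.0, 47.0], 0.73)]
spool_clamp_1 [([230.0, 272.0, 20.0, 34.0], 0.75), ([198.0, 257.0, 20.0, 37.0], 0.61)]
pin_tin [([253.0, 290.0, 39.0, 37.0], 0.83)]
```

View pics/scene.png

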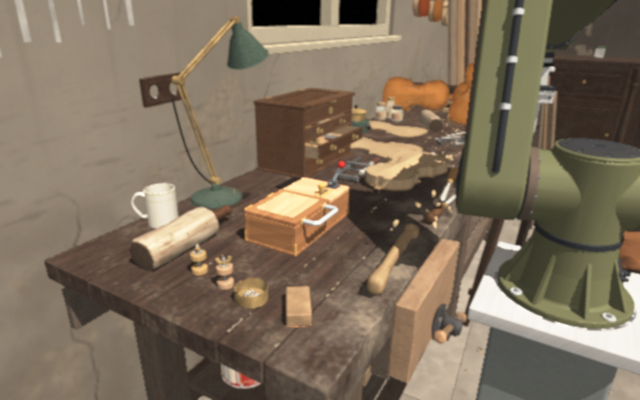

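View pics/side.png

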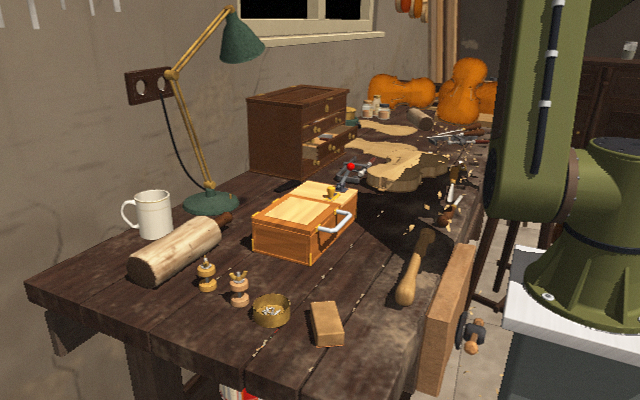

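The side view shows the case with its bar near (336,222), the knob near (331,190) and the red ball near (351,167). The bystanders are in front of the case and to its left in the picture, on the lid's +y side. I'll work out a rough pose from these points.

Run:
```python
from h import *
from scipy.optimize import least_squares
p=manip.camera('side'); q=manip.camera('scene')
L={'ball':([-35-58*np.sin(.55),-118,99+58*np.cos(.55)]),'knob':[-35,-55,115],'bar':[-73-38-0,51,80]}
# case x origin is footprint middle -> front at -73
obs=[(p,'ball',351,167),(p,'knob',331,187),(p,'bar',336,222),(q,'ball',341,164),(q,'knob',322,185),(q,'bar',320,216)]
def w(a,X): c,s=np.cos(a[2]),np.sin(a[2]); return np.array([a[0]+c*X[0]-s*X[1],a[1]+s*X[0]+c*X[1],X[2]])
f=lambda a:np.ravel([proj(P,w(a,L[n]))-[u,v] for P,n,u,v in obs])
r=least_squares(f,[500,0,0.]); print(r.x,np.round(r.fun,1))
for n in L: print(n,w(r.x,L[n]))
for u,v,z,n in((239,300,0,'sp1'),(207,288,0,'sp2'),(271,315,0,'tin'),(327,330,15,'block')): print(n,atz(p,u,v,z))
im=p['img'].copy()
for n in L:
    for x in [w(r.x,L[n])]: cv2.circle(im,tuple(int(k) for k in proj(p,x)),2,(0,255,0),-1)
for x in [(-73,-143,85),(-73,133,85),(73,133,85),(73,-143,85),(-73,133,0),(-73,-31,85)]: cv2.circle(im,tuple(int(k) for k in proj(p,w(r.x,x))),2,(255,0,255),-1)
cv2.imwrite('pics/c.png',cv2.resize(im[140:290,220:420,::-1],None,fx=4,fy=4,interpolation=cv2.INTER_CUBIC))
```

```text
[ 6.23635551e+02  4.11981474e+01 -6.29320746e-02] [ 0.9  1.6 -2.2 -0.6 -0.2  0.4  1.9  2.2 -1.9 -2.6  1.6 -0.5]
ball [551.02790468 -72.46051349 148.44642228]
knob [585.24585581 -11.49180722 115.        ]
bar [516.06270066  99.07803967  80.        ]
sp1 [ 6.03895540e+02  3.43754044e+02 -5.68434189e-14]
sp2 [682.40491052 339.91524816   0.        ]
tin [5.26627584e+02 3.54786502e+02 5.68434189e-14]
block [412.17725143 362.83979723  15.        ]
```

View pics/c.png

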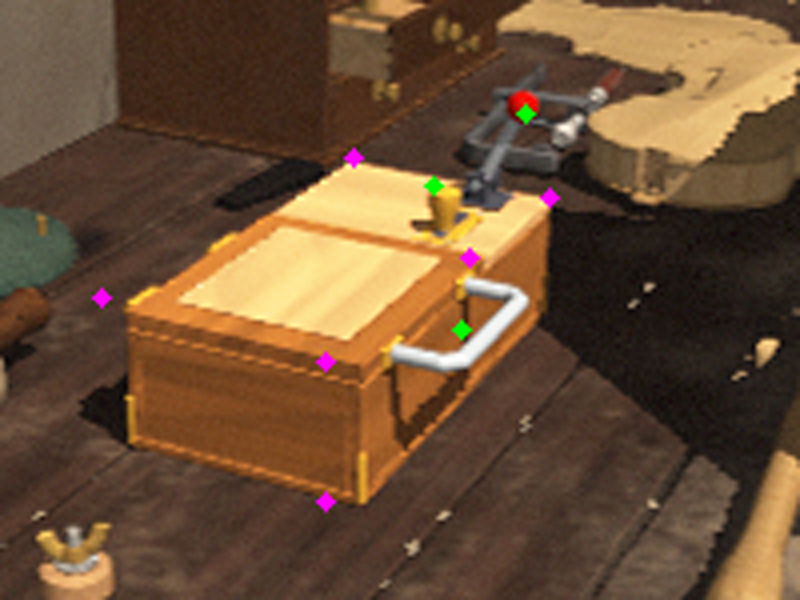

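The crop shows where my first fit was off. The bar's middle is at about (341.7,222), and the case corners are clear to see. I'll refit with those.

```bash
cat >> h.py <<'E'
def w(a,X): c,s=np.cos(a[2]),np.sin(a[2]); return np.array([a[0]+c*X[0]-s*X[1],a[1]+s*X[0]+c*X[1],X[2]])
E
python3 - <<'E'
from h import *
from scipy.optimize import least_squares
p=manip.camera('side')
L=[([-35-58*np.sin(.55),-118,99+58*np.cos(.55)],523,104),([-35,-55,115],444,190),([-111,51,80],487,328),
([-73,133,85],364,366),([-73,133,0],362,502),([73,133,85],130,305),([73,133,0],132,442),([-73,-143,85],551,198),([73,-143,85],352,160)]
f=lambda a:np.ravel([proj(p,w(a,X))-[220+u/4,140+v/4] for X,u,v in L])
r=least_squares(f,[600,0,0.],loss='soft_l1'); print(r.x,np.round(f(r.x),1).reshape(-1,2).tolist())
for X,u,v in L[:4]: print(w(r.x,X), atz(p,220+u/4,140+v/4,X[2]))
E
```

```text
[6.15766802e+02 3.86373129e+01 1.24586641e-02] [[2.0, 1.7], [0.1, -1.5], [0.9, -0.4], [-0.1, -0.8], [-0.2, 0.5], [-1.0, 0.6], [-0.1, 0.2], [-0.0, -0.8], [-0.5, -0.5]]
[551.92609621 -80.16725666 148.44642228] [561.60550539 -90.52843923 148.44642228]
[581.4547272  -16.79446064 115.        ] [577.37950714  -7.22306347 115.        ]
[504.14004119  88.25047892  80.        ] [505.21891551  90.98488419  80.        ]
[541.11550805 170.71753204  85.        ] [539.24648031 173.8774381   85.        ]
```

```bash
cat >> h.py <<'E'
def shift(tgt,yaw=None):
    T=tool(); d=T[:3,:3].T@(np.array(tgt)-T[:3,3])
    y=manip.read_state()['eef_rot'][2]
    print('shift',np.round(d,1),'roll',None if yaw is None else round(np.degrees(y-yaw),2))
E
python3 - <<'E'
from h import *
shift([490,40,270],1.583)
p=manip.camera('wrist');print(p['vfov'],p['cx'],p['cy'],np.round(p['T_tool_cam'],3).tolist())
E
```

```text
shift [ 479.2 -440.1  -56.5] roll -73.12
71.70649808947121 319.4273177107062 199.15726410497314 [[-0.0, -0.969, -0.245, 70.771], [1.0, -0.001, 0.001, 0.014], [-0.002, -0.245, 0.969, -170.2], [0.0, 0.0, 0.0, 1.0]]
```

Call:
send_rows(
  series=[
    [[1, 479, -440, -56, -73.1], [1, 479, -440, -56, -73.1], [1, 479, -440, -56, -73.1], [1, 479, -440, -56, -73.1], [1, 479, -440, -56, -73.1], [1, 479, -440, -56, -73.1], [1, 479, -440, -56, -73.1], [1, 479, -440, -56, -73.1], [1, 479, -440, -56, -73.1], [1, 479, -440, -56, -73.1]],
  ],
)

```text
clock: 2.0
eef_pos: [414.6, -90.2, 256.9]
eef_rot: [3.141, 0.0, 1.586]
wrist_force: [0.7, -0.4, -0.1]
finger_gap: 93.9
```

Run:
```python
from h import *
shift([490,40,270],1.583)
```

```text
shift [129.1  77.3 -13.1] roll 0.15
```

Call:
send_rows(
  series=[
    [[0.34, 129, 77, -13, 0.15], [0.34, 129, 77, -13, 0.15], [0.34, 129, 77, -13, 0.15], [0.34, 129, 77, -13, 0.15], [0.34, 129, 77, -13, 0.15]],
  ],
)

```text
clock: 2.5
eef_pos: [489.5, 38.3, 268.9]
eef_rot: [-3.141, 0.0, 1.582]
wrist_force: [-0.4, -0.4, -0.1]
finger_gap: 57.3
```

Run:
```python
from h import *
T=tool(); p=manip.camera('wrist'); T=T@np.array(p['T_tool_cam']); save(p,'w1.png'); np.save('T1.npy',T)
print(manip.read_state()['eef_pos'],manip.read_state()['finger_gap'])
for t in('lid_bar','catch_knob','lever_tip'):
    print(t,[(np.round(d['rect']).tolist(),round(d['conf'],2)) for d in manip.find_in(t,p)][:3])
a=[615.8,38.6,.0125]
for X in([-111,51,80],[-35,-55,115],[-65,-118,148]): print(proj(p,w(a,X),T))
```

```text
[489.26516806  37.41221835 269.11385289] 53.70753797170682
lid_bar [([328.0, 72.0, 160.0, 133.0], 0.77)]
catch_knob [([382.0, 220.0, 18.0, 20.0], 0.65)]
lever_tip []
[331.53449939 145.82561178]
[392.82820796 233.78773818]
[371.28806039 293.77697927]
```

View pics/w1.png

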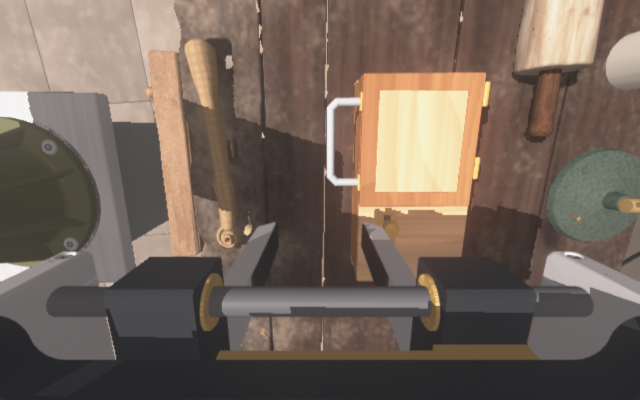

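The wrist view shows the bar at u≈331, running from v≈103 to 180. The lid corners are near (361,73), (486,72), (358,206) and (472,206).

Run:
```python
from h import *
from scipy.optimize import least_squares
T=np.load('T1.npy');p=manip.camera('wrist')
L=[([-111,51,80],331,141.5),([-73,133,85],361,73),([73,133,85],486,72),([-73,-31,85],358,206),([73,-31,85],472,206)]
f=lambda a:np.ravel([proj(p,w(a,X),T)-[u,v] for X,u,v in L])
r=least_squares(f,[616,38,0.]); print(r.x,np.round(r.fun,1).reshape(-1,2).tolist())
for X,u,v in L[:2]: print(w(r.x,X), atz(p,u,v,X[2],T))
```

```text
[6.14687593e+02 4.26442820e+01 2.14131971e-02] [[-0.6, 1.9], [1.6, -0.4], [0.4, -0.8], [1.2, 0.2], [-2.7, -0.9]]
[502.62105047  91.25590686  80.        ] [503.37411609  93.60978432  80.        ]
[538.85659085 174.05074736  85.        ] [536.9718384  173.60769458  85.        ]
```

Run:
```python
from h import *
print(tool()[:3,3]);shift([503,91,115],1.588);shift([503,91,69],1.588)
```

```text
[489.25649948  36.60372745 269.49183549]
shift [ 54.3  14.1 154.5] roll -0.56
shift [ 54.3  14.1 200.5] roll -0.56
```

Call:
send_rows(
  series=[
    [[0.34, 54, 14, 154, -0.5], [0.34, 54, 14, 154, -0.5], [0.34, 54, 14, 154, -0.5], [0.34, 54, 14, 154, -0.5], [0.34, 54, 14, 154, -0.5], [0.34, 54, 14, 154, -0.5]],
  ],
)

```text
clock: 3.35
eef_pos: [504.0, 91.1, 117.5]
eef_rot: [3.139, -0.0, 1.588]
wrist_force: [-0.0, 1.0, 0.4]
finger_gap: 31.7
```

Run:
```python
from h import *
shift([503,91,69],1.588)
T=tool(); p=manip.camera('wrist'); T=T@np.array(p['T_tool_cam']); print(tool()[:3,3])
im=p['img'].copy()
for X in ([503,91,80],[503,126,80],[503,56,80]): 
    u=proj(p,X,T);print(u);cv2.circle(im,tuple(int(k) for k in u),2,(255,0,0),-1)
cv2.imwrite('pics/w2.png',im[:,:,::-1])
```

```text
shift [-0.1 -1.1 48.5] roll 0.01
[504.11720308  91.13686595 117.75431693]
[318.06591435 221.33747761]
[318.79632824 177.55777598]
[317.39077488 261.80412905]
```

View pics/w2.png

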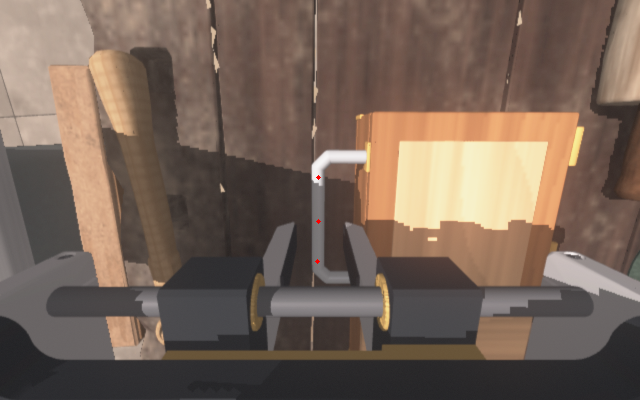

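The bar sits centred between the open fingers, with the projected red dots lying on it. I'll go down and grip.

Call:
send_rows(
  series=[
    [[0.34, 0, -1, 25, 0], [0.34, 0, -1, 48.5, 0], [0.34, 0, -1, 48.5, 0], [0.34, 0, -1, 48.5, 0], [0, 0, -1, 48.5, 0], [0, 0, -1, 48.5, 0], [0, 0, -1, 48.5, 0], [0, 0, -1, 48.5, 0], [0, 0, -1, 48.5, 0], [0, 0, -1, 48.5, 0]],
  ],
  newtons=20,
)

```text
clock: 4.4
eef_pos: [502.7, 91.8, 67.6]
eef_rot: [3.14, -0.0, 1.589]
wrist_force: [1.1, -0.1, 6.8]
finger_gap: 8.9
```

Call:
send_rows(
  series=[
    [[0, 0, 0, -2, 0], [0, 0, 0, -4, 0], [0, 0, 0, -5, 0], [0, 0, 0, -5, 0], [0, 0, 0, -5, 0]],
  ],
)

```text
clock: 4.9
eef_pos: [502.7, 91.8, 72.0]
eef_rot: [3.14, -0.0, 1.589]
wrist_force: [7.4, 0.5, -2.4]
finger_gap: 9.1
```

Call:
send_rows(
  series=[
    [[0, 0, 0, -2, 0], [0, 0, 0, -4, 0], [0, 0, 0, -6, 0], [0, 0, 0, -6, 0], [0, 0, 0, -6, 0]],
  ],
)

```text
clock: 5.4
eef_pos: [502.8, 91.7, 77.1]
eef_rot: [3.14, -0.0, 1.589]
wrist_force: [13.8, 1.0, -15.5]
finger_gap: 9.4
```

Call:
send_rows(
  series=[
    [[0, 0, 0, -2, 0], [0, 0, 0, -3, 0], [0, 0, 0, -3, 0]],
  ],
)

```text
clock: 5.7
eef_pos: [502.9, 91.7, 79.4]
eef_rot: [3.14, -0.0, 1.589]
wrist_force: [20.1, 1.5, -27.1]
finger_gap: 9.4
```

Run:
```python
from h import *
T=tool(); p=manip.camera('wrist'); print(T[:3,3],manip.read_state()['wrist_force']); save(p,'w3.png')
q=manip.camera('side'); cv2.imwrite('pics/s3.png',cv2.resize(q['img'][140:290,220:420,::-1],None,fx=4,fy=4,interpolation=cv2.INTER_CUBIC))
```

```text
[502.86035796  91.68347044  79.39285478] [ 20.25612828   1.06155394 -26.47681958]
```

View pics/s3.png

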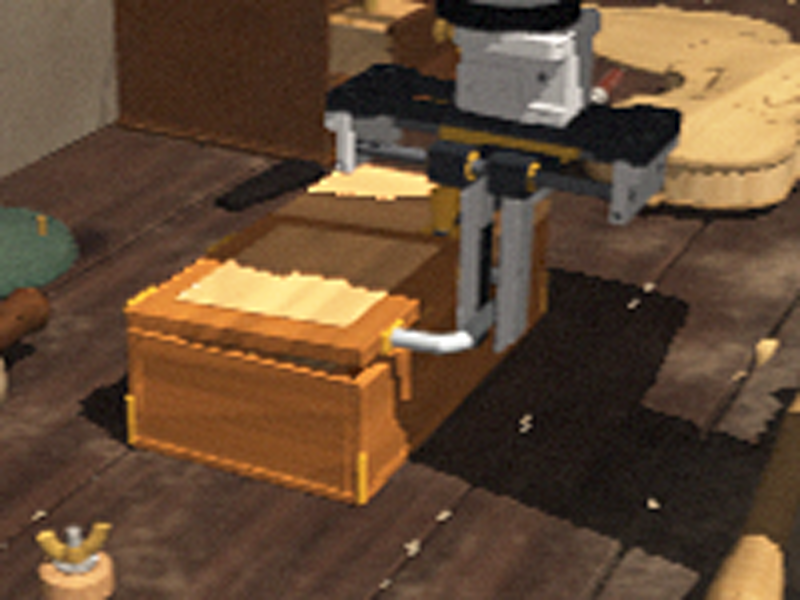

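The lid is caught. It lifted about 7 mm, as the gap at its front edge shows, and then the pull climbed steeply to 27 N. I'll lower it, let go and go to the lever.

Call:
send_rows(
  series=[
    [[0, 0, 0, 5, 0], [0, 0, 0, 10, 0], [0, 0, 0, 14, 0], [0, 0, 0, 14, 0], [0.34, 0, 0, 14, 0], [0.34, 0, 0, 14, 0], [0.34, 0, 0, 14, 0], [0.34, 0, 0, 14, 0], [0.34, 0, 0, 14, 0], [0.34, 0, 0, 14, 0]],
  ],
)

```text
clock: 6.8
eef_pos: [502.0, 91.7, 66.8]
eef_rot: [-3.141, 0.0, 1.589]
wrist_force: [0.4, -0.9, -0.8]
finger_gap: 32.0
```

Run:
```python
from h import *
print(manip.read_state()['finger_gap'])
a=[614.9,41.5,.017]; b=w(a,[-65,-118,148]);k=w(a,[-35,-55,115]); print(b,k)
shift([503,91,235]); shift([b[0]-70,b[1],235])
```

```text
31.964817647628728
[551.91529565 -77.58789619 148.        ] [580.84001234 -14.08702403 115.        ]
shift [  -0.8    1.  -168.2] roll None
shift [-168.9  -23.1 -168.2] roll None
```

Call:
send_rows(
  series=[
    [[0.34, 0, 0, -50, 0], [0.34, 0, 0, -100, 0], [0.34, 0, 0, -150, 0], [0, 0, 0, -168, 0], [0, -230, -20, -168, 0], [0, -230, -20, -168, 0], [0, -230, -20, -168, 0], [0, -230, -20, -168, 0], [0, -230, -20, -168, 0], [0, -230, -20, -168, 0]],
  ],
)

```text
clock: 7.8
eef_pos: [485.6, -141.7, 234.7]
eef_rot: [-3.141, 0.0, 1.585]
wrist_force: [-0.8, 0.9, 0.2]
finger_gap: 0.5
```

Run:
```python
from h import *
manip.camera('wrist');manip.camera('wrist')
T=tool(); p=manip.camera('wrist'); T0=T;T=T@np.array(p['T_tool_cam']); np.save('T2.npy',T)
print(T0[:3,3],manip.read_state()['finger_gap'])
a=[614.9,41.5,.017]
im=p['img'].copy()
for X in ([-35-30.3,-118,148.4],[-35,-55,115],[-35,-118,99]): 
    u=proj(p,w(a,X),T);print(u);cv2.circle(im,tuple(int(k) for k in u),2,(0,255,0),-1)
for t in('catch_knob','lever_tip'):
    print(t,[(np.round(d['rect']).tolist(),round(d['conf'],2)) for d in manip.find_in(t,p)][:3])
cv2.imwrite('pics/w4.png',im[:,:,::-1])
```

```text
[ 486.02181715 -138.76247677  234.73351738] 0.44715538473840805
[392.82267645 140.96594116]
[419.46359351  73.09851455]
[409.15432952 139.03448604]
catch_knob [([405.0, 63.0, 24.0, 19.0], 0.86)]
lever_tip [([386.0, 131.0, 27.0, 22.0], 0.94)]
```

View pics/w4.png

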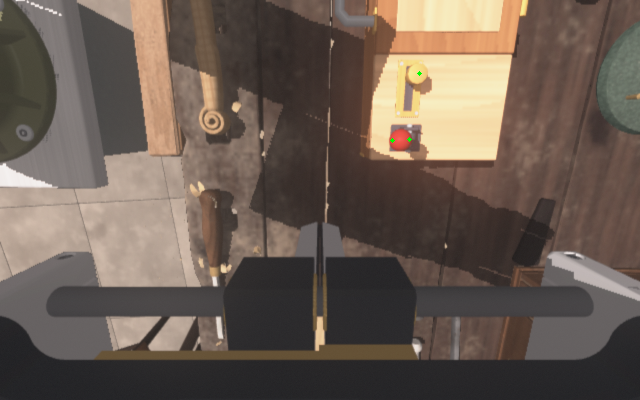

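The ball sits at (400,140), and the knob matches my prediction at (417,73). I'll go down in front of the ball, on its -x side.

Run:
```python
from h import *
T=np.load('T2.npy');p=manip.camera('wrist')
print(atz(p,400,140,148.4,T),atz(p,417,73,115,T))
shift([508,-78,235],1.588);shift([508,-78,146]);shift([588,-77,146])
```

```text
[558.05263173 -76.62989745 148.4       ] [578.44544516 -14.03737711 115.        ]
shift [59.1 22.8 -0.1] roll 0.13
shift [59.1 22.8 88.9] roll None
shift [ 58.5 102.8  88.9] roll None
```

Call:
send_rows(
  series=[
    [[0, 59, 22, 0, 0], [0, 59, 22, 0, 0], [0, 59, 22, 45, 0], [0, 59, 22, 89, 0], [0, 59, 22, 89, 0], [0, 59, 32, 89, 0], [0, 59, 42, 89, 0], [0, 59, 52, 89, 0], [0, 59, 60, 89, 0], [0, 59, 68, 89, 0]],
  ],
  newtons=30,
)

```text
clock: 9.1
eef_pos: [554.0, -78.4, 146.5]
eef_rot: [3.141, 0.0, 1.589]
wrist_force: [-2.7, 0.2, 1.7]
finger_gap: 0.4
```

Call:
send_rows(
  series=[
    [[0, 0, 8, 0, 0], [0, 0, 16, 0, 0], [0, 0, 24, 0, 0], [0, 0, 30, 0, 0], [0, 0, 34, 0, 0], [0, 0, 34, 0, 0]],
  ],
)

```text
clock: 9.7
eef_pos: [587.5, -77.7, 145.6]
eef_rot: [3.142, -0.0, 1.589]
wrist_force: [-0.4, 0.9, 0.0]
finger_gap: 0.3
```

Run:
```python
from h import *
s=manip.read_state();print(s['eef_pos'],s['wrist_force'])
q=manip.camera('side'); cv2.imwrite('pics/s5.png',cv2.resize(q['img'][120:240,280:420,::-1],None,fx=5,fy=5,interpolation=cv2.INTER_CUBIC))
```

```text
[587.4860868  -77.70193327 145.62881979] [-0.44026152  0.88831014  0.02181988]
```

View pics/s5.png

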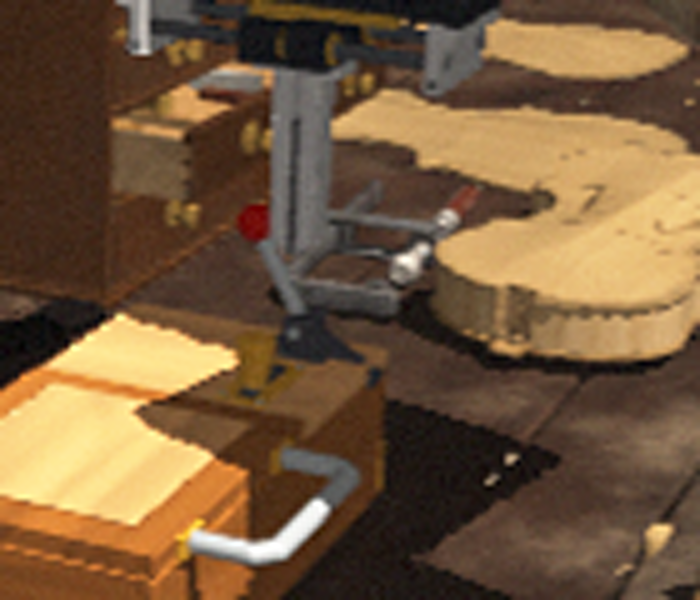

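The lever now leans to +x. I'll nudge it to its stop, back off and go to the lid side of the knob.

Call:
send_rows(
  series=[
    [[0, 0, 4, 0, 0], [0, 0, 4, 0, 0], [0, 0, -20, 0, 0], [0, 0, -20, -45, 0], [0, 0, -20, -45, 0], [0, 92, -8, -45, 0], [0, 92, -8, -45, 0], [0, 92, -8, -45, 0], [0, 92, -8, -45, 0]],
  ],
)

```text
clock: 10.65
eef_pos: [577.8, 14.7, 191.1]
eef_rot: [3.141, 0.0, 1.59]
wrist_force: [0.1, -1.2, 0.1]
finger_gap: 0.4
```

Run:
```python
from h import *
print(tool()[:3,3]);shift([579,15,103]);shift([579,-23,103])
```

```text
[577.78991264  14.679354   191.1103397 ]
shift [ 0.3  1.1 88.1] roll None
shift [-37.7   0.4  88.1] roll None
```

Call:
send_rows(
  series=[
    [[0, 0, 1, 45, 0], [0, 0, 1, 88, 0], [0, 0, 1, 88, 0], [0, -8, 1, 88, 0], [0, -16, 1, 88, 0], [0, -22, 1, 88, 0], [0, -28, 1, 88, 0], [0, -34, 1, 88, 0], [0, -34, 1, 88, 0]],
  ],
)

```text
clock: 11.55
eef_pos: [579.5, -19.7, 103.8]
eef_rot: [3.14, -0.002, 1.588]
wrist_force: [1.8, 7.2, 4.8]
finger_gap: 0.5
```

Call:
send_rows(
  series=[
    [[0, -2, 0, 0, 0], [0, -4, 0, 0, 0], [0, -4, 0, 0, 0]],
  ],
)

```text
clock: 11.85
eef_pos: [579.5, -20.6, 103.9]
eef_rot: [3.14, -0.006, 1.59]
wrist_force: [0.2, 27.7, 6.9]
finger_gap: 0.1
```

The force jumped from 7 N to 28 N after about 25 mm of travel, so the catch is at its stop. I'll back off and return to above the bar.

Call:
send_rows(
  series=[
    [[0, 10, 0, 0, 0], [0, 12, 0, 0, 0], [0, 12, 0, -45, 0], [0, 12, 0, -80, 0], [0.34, 60, -40, -80, 0], [0.34, 114, -76, -80, 0], [0.34, 114, -76, -80, 0], [0.34, 114, -76, -80, 0], [0.34, 114, -76, -80, 0]],
  ],
)

```text
clock: 12.75
eef_pos: [501.3, 88.4, 183.2]
eef_rot: [3.141, 0.0, 1.589]
wrist_force: [0.2, -0.2, -0.4]
finger_gap: 31.6
```

Run:
```python
from h import *
s=manip.read_state();print(s['eef_pos'],s['finger_gap'],s['wrist_force']);shift([503,91,110],1.588);shift([503,91,68])
q=manip.camera('side'); cv2.imwrite('pics/s6.png',cv2.resize(q['img'][120:240,280:420,::-1],None,fx=5,fy=5,interpolation=cv2.INTER_CUBIC))
```

```text
[501.25701863  88.44851047 183.15534523] 31.638513509638685 [ 0.20303324 -0.241432   -0.3897359 ]
shift [ 2.6  1.7 73.2] roll 0.08
shift [  2.6   1.7 115.2] roll None
```

View pics/s6.png

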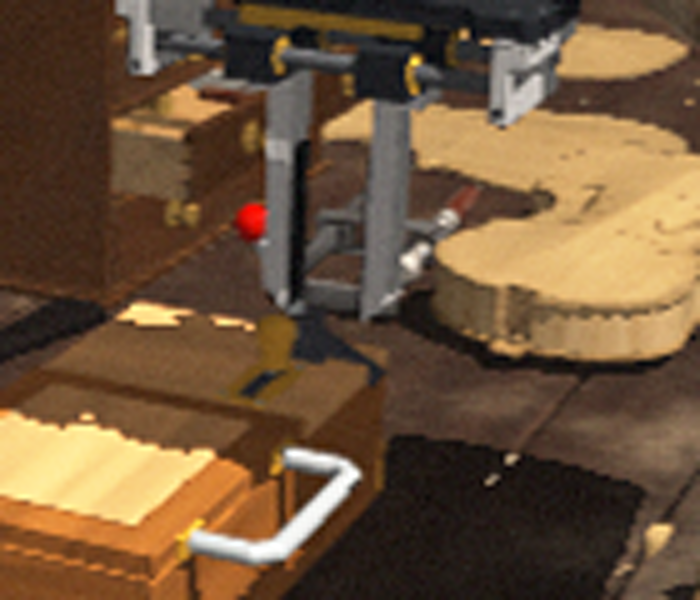

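The knob has moved away from the lid, leaving an open slot behind it, and the lever is flipped. I'll grip the bar again.

Call:
send_rows(
  series=[
    [[0.34, 2, 2, 50, 0], [0.34, 2, 2, 80, 0], [0.34, 2, 2, 115, 0], [0.34, 2, 2, 115, 0], [0, 2, 2, 115, 0], [0, 2, 2, 115, 0], [0, 2, 2, 115, 0], [0, 2, 2, 115, 0], [0, 2, 2, 115, 0]],
  ],
  newtons=20,
)

```text
clock: 13.7
eef_pos: [502.8, 90.7, 69.2]
eef_rot: [-3.141, 0.0, 1.589]
wrist_force: [-10.2, -1.6, 7.7]
finger_gap: 9.2
```

Run:
```python
from h import *
s=manip.read_state();print(s['eef_pos'],s['finger_gap'],s['wrist_force'])
for d in range(5,66,5):
    t=np.radians(d); print(d,np.round([184*(1-np.cos(t)),-184*np.sin(t)],1))
```

```text
[502.77050399  90.66832177  69.23555607] 9.221555387272728 [-10.15460808  -1.64257948   7.72501703]
5 [  0.7 -16. ]
10 [  2.8 -32. ]
15 [  6.3 -47.6]
20 [ 11.1 -62.9]
25 [ 17.2 -77.8]
30 [ 24.7 -92. ]
35 [  33.3 -105.5]
40 [  43.  -118.3]
45 [  53.9 -130.1]
50 [  65.7 -141. ]
55 [  78.5 -150.7]
60 [  92.  -159.3]
65 [ 106.2 -166.8]
```

Call:
send_rows(
  series=[
    [[0, 0, -1, -5, 0], [0, 0, -1, -10, 0], [0, 0, 0, -16, 0], [0, 0, 0, -20, 0], [0, 0, 1, -26, 0], [0, 0, 2, -32, 0], [0, 0, 2, -32, 0]],
  ],
)

```text
clock: 14.4
eef_pos: [505.3, 90.7, 100.7]
eef_rot: [3.141, 0.0, 1.589]
wrist_force: [2.8, -2.3, -3.9]
finger_gap: 9.1
```

The lid rises freely, with about 4 N on the wrist. I'll go on round the arc.

Call:
send_rows(
  series=[
    [[0, 0, 1.6, -8, 0], [0, 0, 3.5, -15.6, 0], [0, 0, 5.7, -23.3, 0], [0, 0, 8.3, -30.9, 0], [0, 0, 11.2, -38.4, 0], [0, 0, 14.4, -45.8, 0], [0, 0, 18, -53, 0], [0, 0, 21.9, -60, 0], [0, 0, 26.1, -66.8, 0], [0, 0, 30.5, -73.5, 0]],
  ],
)

```text
clock: 15.4
eef_pos: [533.9, 91.3, 174.0]
eef_rot: [-3.136, 0.0, 1.589]
wrist_force: [-18.3, -4.8, 7.6]
finger_gap: 9.3
```

Call:
send_rows(
  series=[
    [[0, 0, -3, -2, 0], [0, 0, 1.5, -8.5, 0], [0, 0, 6.7, -14.8, 0], [0, 0, 12, -20.8, 0], [0, 0, 17.6, -26.6, 0], [0, 0, 23.4, -32.2, 0], [0, 0, 29.4, -37.5, 0], [0, 0, 29.4, -37.5, 0]],
  ],
)

```text
clock: 16.2
eef_pos: [565.6, 91.8, 211.5]
eef_rot: [3.141, 0.0, 1.589]
wrist_force: [0.3, -3.7, -3.7]
finger_gap: 9.3
```

Forces are low. On to about 61°, allowing a little outward from the ideal arc.

Call:
send_rows(
  series=[
    [[0, 0, 6, -5.2, 0], [0, 0, 12.5, -10, 0], [0, 0, 19, -14.5, 0], [0, 0, 25.5, -18.8, 0], [0, 0, 29, -20.8, 0], [0, 0, 29, -20.8, 0], [0, 0, 29, -20.8, 0]],
  ],
)

```text
clock: 16.9
eef_pos: [594.2, 92.4, 232.6]
eef_rot: [3.141, 0.0, 1.589]
wrist_force: [-4.6, -3.9, 3.1]
finger_gap: 9.1
```

Run:
```python
from h import *
s=manip.read_state();P=s['eef_pos'];print(P,s['finger_gap'],s['wrist_force'])
print(np.degrees(np.arctan2(P[2]+11-80,687.8-P[0])),np.hypot(P[2]-69,687.8-P[0]))
q=manip.camera('side'); save(q,'s7.png')
```

```text
[594.18503048  92.36087146 232.61516317] 9.144755180859331 [-4.57410419 -3.87090075  3.06446437]
60.22329452254739 188.50380403820176
```

View pics/s7.png

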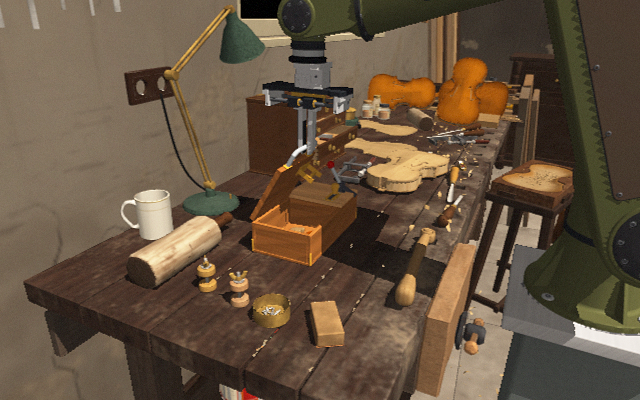

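The lid stands at about 60°, held by the bar, and the bystanders are where they were. I'll hold briefly, check again, then hand in.

Call:
send_rows(
  series=[
    [[0, 0, 0, 0, 0], [0, 0, 0, 0, 0], [0, 0, 0, 0, 0], [0, 0, 0, 0, 0], [0, 0, 0, 0, 0], [0, 0, 0, 0, 0]],
  ],
  newtons=25,
)

```text
clock: 17.55
eef_pos: [594.1, 92.3, 232.6]
eef_rot: [3.141, 0.0, 1.589]
wrist_force: [-3.5, -4.3, 3.7]
finger_gap: 9.1
```

Run:
```python
from h import *
s=manip.read_state();print(s['eef_pos'],s['finger_gap'],s['wrist_force'])
if s['finger_gap']>8: print(manip.sign_off())
```

```text
[594.06460143  92.33868329 232.5641533 ] 9.131678886121623 [-3.49770963 -4.28705326  3.73177831]
the job is handed in; nothing more can be done
None
```

The lid is open to about 60° and still held by the gripper at its bar, and the job is handed in after about 17.6 s.

- **Tug:** with the lever and knob untouched, the lid rose about 7 mm and then stopped, the pull climbing to 27 N, so it was caught. I lowered it and let go.
- **Unlocking:** I flipped the red lever over to +x and pushed the catch knob away from the lid until it hit its stop, after about 25 mm. The side picture showed both had moved.
- **Opening:** I gripped the bar again and raised the lid, which now rose freely.

**Last checks:**
- The grip was steady on the bar (9.1 mm opening on the 10 mm bar, set to 25 N), with under 7 N on the wrist.
- In the last picture the sanding block, spool clamps and tin looked unmoved.
- One disagreement: the gripper's final position put the bar 188 mm from the hinge instead of the stated 184 mm. That is probably a few millimetres of bar slip or error in my measured case position. The 60° comes from that same position and is not measured separately; an error that size leaves it well above 50°.
- About 18 N built up at the bar partway through the lift, because my path was slightly too tight. I widened it and the force dropped.

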